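# Catch brake pads from the chute, weigh them and lock the gate

## Task

Take the parts pan by its handle and hold it, clear of the bench, under the mouth of the chute; push its far rim up against the two lift bars so that the gate rises and all three brake pads slide off into the pan. Then stand the pan with the pads in the middle of the bench scale's platform and let go of it, and after that turn the dispenser's lock collar clockwise to its locked mark, with the gate shut. Do not disturb the other things on the bench.

Things in the scene. Friction and masses are not known exactly. Their poses are not given: they have to be found in the camera images.
- dispenser: Fixed dispenser: chute tilted 35 degrees on a 120 mm wide stand, three brake pads waiting on it. Origin on the bench plumb below the chute's lip; own x level, up the chute (away from the mouth). Chute 82 mm wide, reaching 172 mm behind the lip, up to 360 mm high. Its stand starts 60 mm behind the lip; below the mouth there is free room. An arm to +y, above 212 mm, carries the lock collar.
- mouth (a point): middle of the chute's lip, 200 mm above the bench (dispenser frame 0, 0, 0.200). The pads shoot off along the dispenser's -x and land within about 100 mm of the lip. In front of the mouth the bench is open but for low clutter (below 50 mm).
- gate (a joint): height (m) by which the gate is lifted: 0 shut, 0.042 at its upper stop. It is an upright plate before the lip that slides straight up (0.05 kg) and falls shut by itself. Pushing its two lift bars up from below, with the rim of the pan's far wall, lifts it; the pads slide out once it is up about 25 mm. Lifted 35 mm, the bars are still 20 mm below the lip.
- lift_bars (a point): point midway between the two level lift bars, level with their underside; 145 mm above the bench with the gate shut (dispenser frame 0.023, 0, 0.145), rising with the gate. The bars lie along the dispenser's x from -10 to +56 mm, at y = -48 and +48 mm, 10 mm wide. With the pan in line with the chute and its centre 45 mm before the lip, its far wall is under both bars.
- collar (a joint): angle (rad) of the lock collar, a captive ring on an upright stub on the +y side of the mouth. It starts unlocked between 0 and 0.4 and turns clockwise seen from above to its locked mark at 1.2, where it stops: its small pointer then meets the white block on the disc below, and its wings are in line with the chute. It turns stiffly (0.08 N m) and stays where it is left.
- collar_grip (a point): on the collar's axis, 257 mm above the bench (dispenser frame 0.012, 0.118, 0.257), 8 mm below the collar's top and 22 mm above its underside. Own x runs along the two wings: their flat ends are 56 mm apart, 20 mm wide, 30 mm high, to be gripped across. The disc below is 100 mm across, top at 231 mm; the stub ends at 272 mm.
- pan: light sheet-metal parts pan, open box 158 x 138 mm (own x, y) outside, 60 mm high, walls and floor 4 mm, about 0.13 kg, with one straight handle along -x. Origin under the centre of the box. Starts empty and flat on the bench.
- pan_handle (a point): middle of the pan's handle, 124 mm from the pan's origin along its -x and 46 mm above its underside. The handle is a bar 90 mm long (own x), 14 mm wide (own y), 24 mm high, from the pan's wall outward; gripped near the wall the loaded pan droops least.
- scale: fixed bench scale; origin on the bench under the centre of its square platform; own -x points to its low display (24 mm high, reaching to 147 mm from the origin). Base 200 x 170 mm.
- platform (a point): centre of the top of the scale's platform, 180 x 180 mm, 45 mm above the bench; nothing stands higher than it beside it
- pad1: brake pad, a block 45 x 62 x 18 mm (steel back plate with a dark lining), 0.05 kg; origin at its centre; waits on the chute, number 1 from the gate
- pad2: brake pad, a block 45 x 62 x 18 mm (steel back plate with a dark lining), 0.05 kg; origin at its centre; waits on the chute, number 2 from the gate
- pad3: brake pad, a block 45 x 62 x 18 mm (steel back plate with a dark lining), 0.05 kg; origin at its centre; waits on the chute, number 3 from the gate
- coolant: bystander, leave alone: clear bottle, 72 mm across, 220 mm tall, standing; origin under its centre
- cleaner: bystander, leave alone: bottle, 68 mm across, 190 mm tall, standing; origin under its centre
- toolcup: bystander, leave alone: empty black cup, 84 mm across, 100 mm tall; origin under its centre
- tape: bystander, leave alone: roll of tape lying flat, 104 mm across, 45 mm high; origin under its centre
- meter: bystander, leave alone: flat handheld meter, 75 x 140 mm (own x, y), 36 mm high; origin under its centre
- driver: bystander, leave alone: screwdriver lying along its own x, 180 mm long, up to about 30 mm high
- filter: bystander, leave alone: white canister filter, 80 mm across, 85 mm tall; origin under its centre
There are look-alikes about, which are no part of the job. What is shaped like the pad1 but blue or red is not meant.

How it is judged (in metres and radians):
On the way, in this order (a step that is already met when the one before it is completed fails the run):
1. all three pads caught in the pan while it is held clear of the bench, under the chute (x of pad1 in the frame of pan between -0.075 and 0.075 m and y of pad1 in the frame of pan between -0.066 and 0.066 m and z of pad1 in the frame of pan between 0 and 0.065 m and x of pad2 in the frame of pan between -0.075 and 0.075 m and y of pad2 in the frame of pan between -0.066 and 0.066 m and z of pad2 in the frame of pan between 0 and 0.065 m and x of pad3 in the frame of pan between -0.075 and 0.075 m and y of pad3 in the frame of pan between -0.066 and 0.066 m and z of pad3 in the frame of pan between 0 and 0.065 m and height (world z) of pan above 0.055 m and horizontal distance between pan and mouth below 0.16 m), for 0.2 s.
2. the pan with the pads stands released in the middle of the scale's platform (x of pad1 in the frame of pan between -0.075 and 0.075 m and y of pad1 in the frame of pan between -0.066 and 0.066 m and z of pad1 in the frame of pan between 0 and 0.065 m and x of pad2 in the frame of pan between -0.075 and 0.075 m and y of pad2 in the frame of pan between -0.066 and 0.066 m and z of pad2 in the frame of pan between 0 and 0.065 m and x of pad3 in the frame of pan between -0.075 and 0.075 m and y of pad3 in the frame of pan between -0.066 and 0.066 m and z of pad3 in the frame of pan between 0 and 0.065 m and horizontal distance between pan and platform below 0.035 m and z of pan in the frame of platform between -0.004 and 0.006 m and angle between pan's own z axis and vertical below 0.05 rad and linear speed of pan below 0.02 m/s and contact force between the fingers and pan below 0.2 N), for 0.2 s.
3. the lock collar is turned to its locked mark with the gate shut (value of joint collar above 1.08 rad and value of joint gate below 0.006 m), for 0.2 s.
At the end, for the whole second after the job is handed in: The pan stands still, flat and released on the scale's platform with its centre within 35 mm of the platform's centre, all three pads in it; the gate is shut (within 6 mm) and the lock collar is at its locked mark (1.2 rad, at least 1.08) (all of step 2 and all of step 3); the robot touches nothing.
It fails at once if a bystander is disturbed (shifted by more than 30 mm) (distance of any of coolant, cleaner, toolcup, tape, meter, driver, filter from where it was at the start of the episode above 0.03 m).
It also fails if it takes over 67 s, if anything falls off the work surface, if the arm or the gripper's body presses on something with over 40 N, if the wrist force passes 120 N, or if a joint passes its speed limit or range.

## Robot

A 6-joint arm with a two-finger parallel gripper is mounted at the origin on the work surface. World frame = base frame: x ahead of the robot, y to its left, z up, the work surface at z = 0. Lengths are in mm, angles in rad, forces in N, time in s.
With the tool pointing down it reaches from about 300 to 1000 mm from the base axis. Payload 5.1 kg.
Tool frame: the origin (TCP) lies on the mounting face of the last link; the fingertips stand 190 mm ahead of it and the grasp point (between the pads) lies 171 mm ahead of it; z points along the fingers, y is the line along which they close (so a half turn about z gives the same grasp; the last joint's range is limited). The gripper opens to 95 mm and grips with 3 to 60 N. Pads are 20 mm wide; open, the fingers measure 119 mm over their backs; the gripper's body (75 mm by 180 mm) begins 59 mm behind the grasp point.
Start: joints at [1.091, 0.124, 1.65, -0, 1.367, -0.083], TCP at [251.225, 599.477, 404.756] pointing down, gripper open.
Joint ranges: [-2.61, 2.61], [-1.02, 2.33], [0.03, 2.71], [-1.35, 4.49], [0.32, 2.68], [-2.91, 2.91]. Speed limits (rad/s): [2.57, 2.57, 3.14, 3.14, 3.14, 3.14].

## Interface

Orientations are given as a unit quaternion [x, y, z, w].
In Python, from plant import sensors, capture, robot gives the robot as it stands. The module is installed in compiled form; this text tells all that it offers.
- The arm moves only by the shell command python3 -m jog 'ROWS' [OPENING] [FORCE]. ROWS is JSON, a list of rows, each an object with "slide": the shift along the tool's x, y, z in mm, a list of three; "turn": the turn, a rotation vector about the tool's x, y, z in degrees, a list of three. A call has 1 to 8 rows; each row shifts and turns the commanded pose from where the row before left it, along the tool's axes as they then stand; what a row does not reach is not made up. A row lasts 1/8 s, in which the tool goes at most 62.5 mm and 10.7 degrees, less where a joint would pass 70% of its speed; a pose out of reach is approached as far as the arm can. A call is refused whole if a number of a shift passes 62.5 or a number of a turn 10.7, either way. A call with a gripper value outside its range is refused whole. OPENING is the opening, from 0 (shut) to 1 (fully open), set as the call begins (- or left out, the last holds). The fingers move at their own pace and stop on an object; FORCE is the grip in N (left out, the last holds). Time passes only in rows, so rows that do not move let the fingers close. It gives the time, the measured TCP pose, the force, the opening and the grip force at its end, in the units of the state.
- sensors.get_state(): the state, without advancing time (a new reading comes with each control period).
- capture(name): name is "side" or "top"; returns a dict with "image" (420x560x3 uint8, red, green, blue), "depth" (420x560 float32, mm along the optical axis (not along the pixel's ray), 0 where there is no reading), "fx", "fy", "cx", "cy" (pixels), "R" (3x3) and "t" (3): a world point X has camera coordinates R X + t. Camera axes: x right, y down, z forward; pixel columns grow to the right and rows downward; lengths in mm; the calibration is good to about 2 mm. A picture is of the moment at which its call begins.
- robot.hand_in(): hands the job in; it is judged then, once.
The state is a dict: "time_s": time; "q": joint angles; "joint_vel": joint speeds; "joint_efforts": joint torques, N m; "eef_pos": TCP position; "tcp_rot": TCP orientation; "contact_force": force on the tool from outside, world axes, zero at the start; "torque": the same for the moment, N m; "finger_gap": finger opening in mm; "finger_force": force on a finger pad.
Only numpy, scipy, OpenCV 4.12 (cv2) and the standard library are available. Lean on these libraries where they do the work, as an engineer would, in place of code of your own. Each camera call takes 0.05 s, during which the arm holds its last target. There are 200 camera calls.

## Working session

There is one attempt and no reset: what is moved stays moved. The work goes in short steps, Python scripts to look and compute and a shell command to move; the robot and the scene stay as the last step left them, time stands still between calls to the robot, and variables do not carry over. Pictures are saved under pics/ and viewed, at most 11 in all, crops included, and the job is handed in when it is done.

```bash
mkdir -p pics
cat > h.py <<'E'
import numpy as np, cv2
from plant import sensors, capture, robot
def snap(n,f):
    c=capture(n); cv2.imwrite('pics/'+f,c['image'][:,:,::-1]); np.savez(f'{n}.npz',**c); return c
def pts(c):
    d=c['depth']; v,u=np.indices(d.shape)
    P=np.stack([(u-c['cx'])/c['fx']*d,(v-c['cy'])/c['fy']*d,d],-1)
    return (P-c['t'])@c['R']   # world, HxWx3
E
python3 - <<'E'
from h import *
for n in('side','top'):
    c=snap(n,n+'0.png'); print(n,c['fx'],c['cx'],c['cy'],c['R'].round(3).tolist(),c['t'].round(1))
print(sensors.get_state())
E
```

```text
side 471.3649272000878 272.57095696368185 213.66090142571272 [[0.984, -0.178, -0.022], [-0.109, -0.494, -0.863], [0.143, 0.851, -0.505]] [-557.8  217.6 1430.2]
top 399.6332174382593 285.8328347471334 206.80735508207633 [[-0.0, -1.0, -0.026], [-0.998, 0.002, -0.058], [0.058, 0.026, -0.998]] [  25.   556.8 1319.6]
{'time_s': 0.1, 'q': array([ 1.09141672e+00,  1.24445837e-01,  1.65147947e+00,  7.41455187e-06,
        1.36750911e+00, -8.26381681e-02]), 'joint_vel': array([-0.00195033, -0.00034279, -0.00382364, -0.00041723, -0.0001232 ,
       -0.00095043]), 'joint_efforts': array([-3.49044085e-04, -4.18877757e+01, -3.61099184e+01,  7.76423584e-02,
        4.61985951e-02, -6.91479863e-05]), 'eef_pos': array([251.12163033, 599.3039716 , 403.64006681]), 'tcp_rot': array([ 1.97072918e-01,  9.80388401e-01, -8.83753753e-04, -2.58871279e-04]), 'contact_force': array([-1.06153292,  0.54883139, -0.78580961]), 'torque': array([ 0.00178309,  0.04376419, -0.02044812]), 'finger_force': 0.0, 'finger_gap': 94.77616911049022}
```

View pics/top0.png

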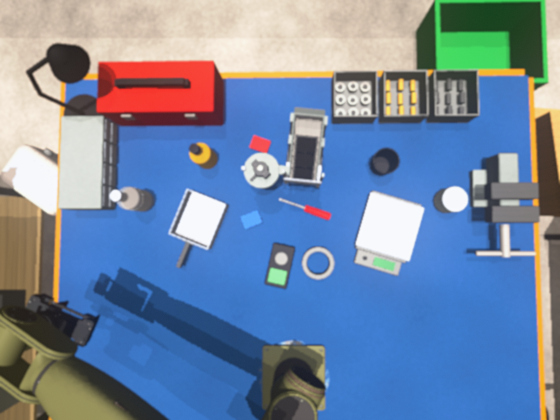

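View pics/side0.png

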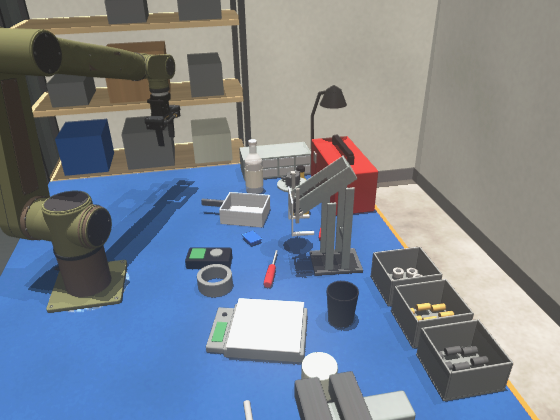

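The top view shows the pan at (198,219) with its handle to (183,262), the dispenser at (306,150) with its lip near (303,185), the collar at (262,170) and the scale at (390,228). The side view agrees, and low clutter (driver, meter, tape) lies in front of the mouth.

```bash
cat > m.py <<'E'
from h import *
c=dict(np.load('top.npz')); W=pts(c)
def sel(u0,u1,v0,v1,z0,z1,extra=None):
    m=np.zeros(W.shape[:2],bool); m[v0:v1,u0:u1]=1
    m&=(W[...,2]>z0)&(W[...,2]<z1)&(c['depth']>0)
    if extra is not None: m&=extra
    return W[m]
def rect(P,n):
    (x,y),s,a=cv2.minAreaRect(P[:,:2].astype(np.float32)); print(n,len(P),'c',round(x,1),round(y,1),'s',np.round(s,1),'a',round(a,1),'z',np.percentile(P[:,2],[5,50,95]).round(1))
im=c['image'].astype(int)
P=sel(160,235,180,275,0,80,(im.max(2)-im.min(2)<60)); print(np.histogram(P[:,2],bins=range(0,81,5))[0])
rect(sel(160,235,180,252,48,75),'pan rim')
rect(sel(172,195,240,275,35,75),'handle')
rect(sel(350,430,185,250,38,55),'scale')
rect(sel(350,415,245,280,10,34),'display')
rect(sel(235,290,145,195,220,242),'disc')
rect(sel(235,290,145,195,250,285),'collar')
rect(sel(280,335,100,195,190,370),'chute')
rect(sel(280,335,100,195,300,370),'chute top')
rect(sel(280,335,100,195,190,300),'chute low')
for n,b in dict(driver=(275,335,190,222),meter=(260,298,238,292),tape=(298,338,243,284),cup=(365,402,145,176),cleaner=(185,215,138,170),coolant=(105,155,183,213),filter=(438,470,183,215)).items():
    rect(sel(*b,12,260),n)
E
python3 m.py
python3 - <<'E'
from h import *
a=cv2.imread('pics/top0.png')[90:290,150:350]
cv2.imwrite('pics/crop0.png',cv2.resize(a[:110,80:190],None,fx=5,fy=5,interpolation=cv2.INTER_CUBIC))
E
```

```text
[885 620  69  38  44  30  44  51  52  48  73 197 139   7   0   0]
pan rim 380 c 500.4 320.4 s [140.3 194.7] a 68.5 z [50.1 58.9 63.7]
handle 182 c 408.8 360.9 s [38.1 96.6] a 58.2 z [42.9 57.3 62.5]
scale 2856 c 493.2 -311.6 s [180.6 179.7] a 73.3 z [40.5 45.  49.2]
display 808 c 379.9 -276.8 s [169.  57.] a 73.3 z [17.8 23.3 31.4]
disc 810 c 652.8 78.0 s [ 99.6 130.2] a 14.5 z [225.  230.7 235.4]
collar 264 c 647.1 61.4 s [105.6  51.9] a 88.2 z [254.8 264.4 272.5]
chute 2568 c 708.5 -29.7 s [120.9 186.5] a 83.8 z [219.1 276.5 340.3]
chute top 539 c 713.5 -36.4 s [109.3 175.1] a 83.6 z [301.1 320.6 352.6]
chute low 2029 c 703.4 -29.1 s [120.6 176.2] a 83.8 z [215.1 260.6 295.2]
driver 239 c 555.1 -36.5 s [179.1  24.4] a 70.6 z [14.1 22.2 28.4]
meter 979 c 364.5 46.6 s [ 74.8 140.6] a 77.6 z [29.8 34.9 40.8]
tape 419 c 375.1 -79.0 s [100.6 102.5] a 89.8 z [30.7 44.5 48.7]
cup 445 c 698.8 -291.2 s [82.2 81.7] a 60.5 z [ 17.7  71.9 101.8]
cleaner 530 c 719.6 289.7 s [59.7 66.6] a 50.4 z [ 38.1 128.2 190.7]
coolant 997 c 583.1 545.7 s [146.2  91.2] a 81.2 z [ 24.1 126.2 219.7]
filter 641 c 578.0 -505.8 s [79.2 78.3] a 80.1 z [41.7 83.7 88.4]
```

View pics/crop0.png

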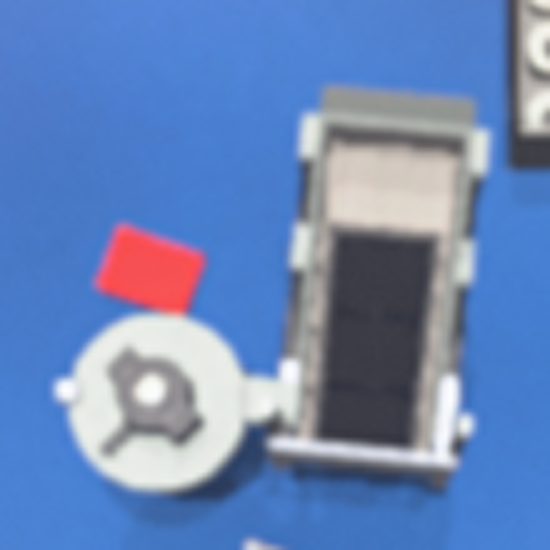

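```bash
cat >> m.py <<'E'
print('----')
# pan: rim points, excluding handle
P=sel(160,235,180,275,52,68)[:,:2]; P=P[P[:,0]>380]
a=np.radians(-21.5); c0=np.array([500.4,320.4])
for _ in range(3):
    X=np.array([np.cos(a),np.sin(a)]);Y=np.array([-X[1],X[0]])
    d=P-c0; B=P[(d@X>-84)|(abs(d@Y)>25)]
    # handle strip = beyond wall
    (x,y),s,g=cv2.minAreaRect(B.astype(np.float32)); c0=np.array([x,y])
    a=np.radians(min([g,g-90,g-180],key=lambda t:abs(t-np.degrees(a))))
    H=P[((P-c0)@X<-90)]
    print('pan',c0.round(1),np.round(s,1),np.degrees(a).round(2),'handle pts',len(H),H.mean(0).round(1),'dist',np.linalg.norm(H.mean(0)-c0).round(1),'dir',np.degrees(np.arctan2(*(c0-H.mean(0))[::-1])).round(1))
# disc: grey pixels near disc height, robust circle
D=sel(235,290,140,200,222,240)[:,:2]
o=np.array([652.,78.])
for _ in range(10):
    k=D[np.linalg.norm(D-o,axis=1)<56]; (x,y),r=cv2.minEnclosingCircle(k.astype(np.float32)); o=np.array([x,y])
print('disc',o.round(1),r)
# collar parts: plane z 265
K=sel(235,290,140,200,248,285); K=K[np.linalg.norm(K[:,:2]-o,axis=1)<40]
print('collar pts',len(K),K.mean(0).round(1)); 
u=(K[:,:2]-o); r=np.linalg.norm(u,axis=1); t=np.degrees(np.arctan2(u[:,1],u[:,0]))
print('far angles',np.histogram(t[r>20],bins=range(-180,181,20)))
# chute sides
C=sel(280,335,100,195,205,350)
a=np.radians(-6.2);X=np.array([np.cos(a),np.sin(a)]);Y=np.array([-X[1],X[0]])
s=C[:,:2]@X;w=C[:,:2]@Y
for lo in range(int(s.min()),int(s.max()),20):
    m=(s>=lo)&(s<lo+20); print(lo,m.sum(),w[m].min().round(1),w[m].max().round(1),np.median(w[m]).round(1),C[m,2].min().round(0),C[m,2].max().round(0))
E
python3 m.py | sed -n '/----/,$p'
```

```text
----
pan [507.1 317.8] [140.3 180.6] -21.46 handle pts 65 [401.7 359.2] dist 113.1 dir -21.4
pan [510.1 316.6] [140.3 174. ] -21.46 handle pts 69 [403.  358.5] dist 115.0 dir -21.3
pan [511.7 316. ] [140.3 170.6] -21.46 handle pts 72 [404.  358.1] dist 115.6 dir -21.3
disc [650.9  79.1] 55.92182540893555
collar pts 232 [648.4  88.6 264.8]
far angles (array([ 9,  5,  2,  0,  0,  0,  0,  0,  0,  0,  1, 17, 22, 13, 13, 10,  7,
        4]), array([-180, -160, -140, -120, -100,  -80,  -60,  -40,  -20,    0,   20,
         40,   60,   80,  100,  120,  140,  160,  180]))
614 278 -13.5 104.5 42.9 205.0 304.0
634 273 -12.8 106.8 49.4 205.0 302.0
654 249 1.5 107.4 42.9 217.0 286.0
674 240 1.5 81.2 41.7 233.0 297.0
694 257 1.7 81.5 40.9 248.0 311.0
714 273 -7.9 91.4 42.2 214.0 324.0
734 268 -6.1 89.8 40.8 241.0 341.0
754 321 -8.0 90.6 42.4 205.0 349.0
774 263 -6.9 91.5 41.6 286.0 350.0
794 41 2.6 81.6 39.5 313.0 326.0
```

```bash
cat >> h.py <<'E'
def ray(c,u,v,z):
    d=c['R'].T@np.array([(u-c['cx'])/c['fx'],(v-c['cy'])/c['fy'],1]); o=-c['R'].T@c['t']
    return o+d*(z-o[2])/d[2]
E
python3 - <<'E'
from h import *
c=dict(np.load('top.npz'))
f=lambda x,y,z:ray(c,(x+.5)/5-.5+230,(y+.5)/5-.5+90,z)[:2].round(1)
print('disc',f(156.5,401,231),'edges',f(68,401,231),f(245,401,231),f(156,312,231),f(156,490,231))
print('stub',f(152,390,272),'block',f(65,390,236),'ptr tip',f(108,450,255))
w1,w2=f(125,362,265),f(192,430,265); print('wings',w1,w2,(w1+w2)/2,np.linalg.norm(w1-w2),np.degrees(np.arctan2(*(w1-w2)[::-1])))
im=cv2.imread('pics/top0.png')[90:290,150:350]
im=cv2.imread('pics/top0.png')[140:195,235:290]; cv2.imwrite('pics/crop1.png',cv2.resize(im,None,fx=10,fy=10,interpolation=cv2.INTER_CUBIC))
# dispenser origin candidates
a=np.radians(-6.2);X=np.array([np.cos(a),np.sin(a)]);Y=np.array([-X[1],X[0]])
for p in (f(156.5,401,231),f(152,390,272)):
    o=p-12*X-118*Y; print('origin',o.round(1),'s,w',(o@X).round(1),(o@Y).round(1))
E
```

```text
disc [649.2  89.2] edges [649.4 139.4] [649.   39.2] [700.   89.7] [598.7  89.3]
stub [649.  88.] block [654.9 140.5] ptr tip [618.4 113.8]
wings [665.6 103.6] [627.9  66.7] [646.75  85.15] 52.75319895513449 44.38559159995969
origin [624.5 -26.8] s,w 623.8 40.8
origin [624.3 -28. ] s,w 623.7 39.6
```

View pics/crop1.png

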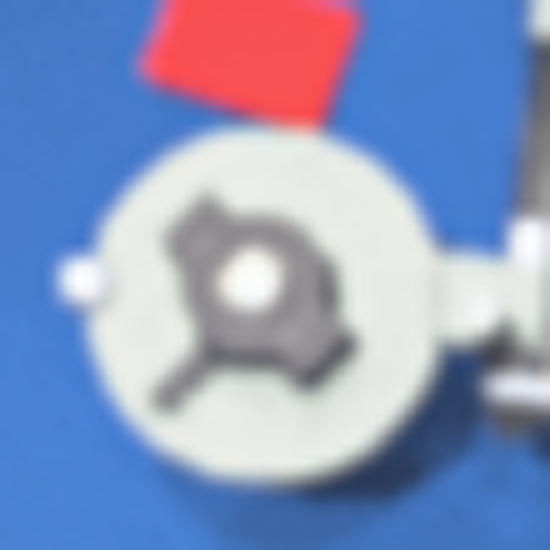

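```bash
cat > go.py <<'E'
# usage: go.py gx gy gz yaw_of_tool_y(deg): shift of the grasp point in the tool axes (tool taken vertical)
import sys; from h import *
from scipy.spatial.transform import Rotation as Ro
s=sensors.get_state(); R=Ro.from_quat(s['tcp_rot']).as_matrix(); g=s['eef_pos']+R[:,2]*171
T=np.array(list(map(float,sys.argv[1:4]))); d=T-g
yaw=np.degrees(np.arctan2(R[1,1],R[0,1])); dy=float(sys.argv[4])-yaw; dy=(dy+90)%180-90
print('t',s['time_s'],'grasp',g.round(1),'yaw',yaw.round(1),'q6',s['q'][5].round(2),'tilt',R[2].round(4),'F',s['contact_force'].round(1),'gap',s['finger_gap'].round(1))
print('tool slide',(R.T@d).round(1),'|xy|',np.hypot(*d[:2]).round(1),'turn z',-dy)
E
python3 go.py 425.5 350 46 68.5
```

```text
Traceback (most recent call last):
  File "go.py", line 7, in <module>
    print('t',s['time_s'],'grasp',g.round(1),'yaw',yaw.round(1),'q6',s['q'][5].round(2),'tilt',R[2].round(4),'F',s['contact_force'].round(1),'gap',s['finger_gap'].round(1))
                                                                                                                                                   ^^^^^^^^^^^^^^^^^^^^^
AttributeError: 'float' object has no attribute 'round'
```

```bash
sed -i "s/s\['finger_gap'\].round(1)/s['finger_gap']/" go.py; python3 go.py 425.5 350 46 68.5
```

```text
t 0.1 grasp [251.  599.  232.6] yaw 67.3 q6 -0.08 tilt [ 2.0e-04 -1.8e-03 -1.0e+00] F [-1.1  0.5 -0.8] gap 94.77616911049022
tool slide [-257.2 -161.9  186.9] |xy| 304.1 turn z -1.2316877424145645
```

```bash
python3 -m jog '[{"slide":[-20,-12,0],"turn":[0,0,0]},{"slide":[-40,-25,10],"turn":[0,0,0]},{"slide":[-45,-29,15],"turn":[0,0,0]},{"slide":[-45,-29,15],"turn":[0,0,0]},{"slide":[-45,-29,15],"turn":[0,0,0]},{"slide":[-40,-25,15],"turn":[0,0,0]},{"slide":[-22,-13,10],"turn":[0,0,-1.2]},{"slide":[0,0,0],"turn":[0,0,0]}]' 1; python3 go.py 425.5 350 46 68.5
```

```text
time_s: 1.1
eef_pos: [426.3, 348.4, 323.5]
tcp_rot: [0.189, 0.982, -0.001, -0.001]
contact_force: [-1.0, 0.7, -1.4]
finger_gap: 94.8
finger_force: 0.0
t 1.1 grasp [426.  348.1 152.5] yaw 68.2 q6 -0.6 tilt [ 0.0012 -0.0022 -1.    ] F [-1.   0.7 -1.4] gap 94.84092178930568
tool slide [  1.    1.8 106.5] |xy| 2.0 turn z -0.2568564901089303
```

```bash
python3 -m jog '[{"slide":[1,1.8,25],"turn":[0,0,0]},{"slide":[0,0,35],"turn":[0,0,0]},{"slide":[0,0,30],"turn":[0,0,0]},{"slide":[0,0,15],"turn":[0,0,0]},{"slide":[0,0,0],"turn":[0,0,0]},{"slide":[0,0,0],"turn":[0,0,0]}]' 1; python3 go.py 425.5 350 46 68.5;  python3 -c "
from h import *; snap('top','top1.png')"; python3 -m jog '[{"slide":[0,0,0],"turn":[0,0,0]},{"slide":[0,0,0],"turn":[0,0,0]},{"slide":[0,0,0],"turn":[0,0,0]},{"slide":[0,0,0],"turn":[0,0,0]},{"slide":[0,0,0],"turn":[0,0,0]},{"slide":[0,0,0],"turn":[0,0,0]}]' 0 60
```

```text
time_s: 1.85
eef_pos: [425.8, 353.3, 221.2]
tcp_rot: [0.187, 0.982, 0.001, 0.001]
contact_force: [-0.7, 0.1, 0.2]
finger_gap: 95.0
finger_force: 0.0
t 1.85 grasp [426.2 353.5  50.2] yaw 68.5 q6 -0.6 tilt [-0.0013  0.002  -1.    ] F [-0.7  0.1  0.2] gap 94.99629429062415
tool slide [-0.7 -3.5  4.2] |xy| 3.6 turn z -0.026768965610699524
time_s: 2.65
eef_pos: [425.4, 352.8, 219.7]
tcp_rot: [0.187, 0.982, -0.0, -0.0]
contact_force: [-0.4, -0.3, 0.4]
finger_gap: 40.4
finger_force: 0.0
```

```bash
python3 -m jog '[{"slide":[0,-2,2.5],"turn":[0,0,0]},{"slide":[0,0,0],"turn":[0,0,0]},{"slide":[0,0,0],"turn":[0,0,0]},{"slide":[0,0,0],"turn":[0,0,0]},{"slide":[0,0,0],"turn":[0,0,0]},{"slide":[0,0,0],"turn":[0,0,0]}]' 0 60;  python3 go.py 425.5 350 46 68.5
```

```text
time_s: 3.4
eef_pos: [424.6, 350.9, 217.2]
tcp_rot: [0.187, 0.982, -0.0, -0.0]
contact_force: [0.1, -0.6, -1.2]
finger_gap: 13.9
finger_force: 60.0
t 3.4 grasp [424.6 350.9  46.2] yaw 68.5 q6 -0.6 tilt [ 2.e-04 -2.e-04 -1.e+00] F [ 0.1 -0.6 -1.2] gap 13.937228389164657
tool slide [-1.2 -0.5  0.2] |xy| 1.3 turn z -0.039027415756635264
```

```bash
python3 -m jog '[{"slide":[0,0,-10],"turn":[0,0,0]},{"slide":[0,0,-20],"turn":[0,0,0]},{"slide":[0,0,-25],"turn":[0,0,0]},{"slide":[0,0,-15],"turn":[0,0,0]},{"slide":[0,0,0],"turn":[0,0,0]}]' 0 60;  python3 go.py 406.8 -2.8 117 83.8; python3 -c "
from h import *; snap('top','top1.png'); snap('side','side1.png')"
```

```text
time_s: 4.03
eef_pos: [425.2, 351.3, 289.7]
tcp_rot: [0.187, 0.982, 0.002, 0.002]
contact_force: [0.9, 0.2, -1.8]
finger_gap: 13.8
finger_force: 60.0
t 4.025 grasp [425.8 351.7 118.7] yaw 68.5 q6 -0.6 tilt [-0.0024  0.0035 -1.    ] F [ 0.9  0.2 -1.8] gap 13.752191755168068
tool slide [-112.5 -336.7    0.7] |xy| 355.0 turn z -15.334788234782465
```

View pics/side1.png

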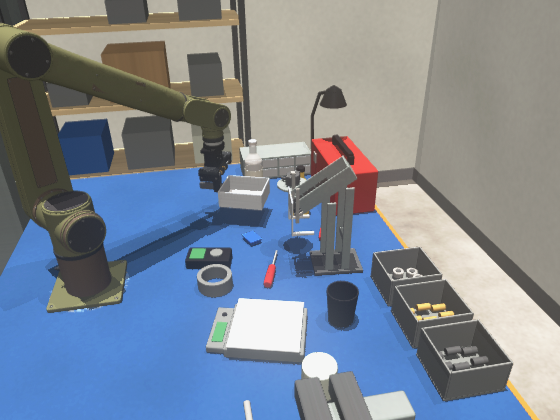

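The side view shows the pan held level above the bench at (243,192), and the dispenser is undisturbed.

```bash
python3 -m jog '[{"slide":[-5,-17,0],"turn":[0,0,0]},{"slide":[-12,-35,0],"turn":[0,0,0]},{"slide":[-18,-52,0],"turn":[0,0,0]},{"slide":[-20,-60,0],"turn":[0,0,0]},{"slide":[-20,-60,0],"turn":[0,0,0]},{"slide":[-18,-55,0],"turn":[0,0,0]},{"slide":[-13,-38,0],"turn":[0,0,0]},{"slide":[-6,-19,0],"turn":[0,0,0]}]' 0 60;python3 -m jog '[{"slide":[0,0,0],"turn":[0,0,-3]},{"slide":[0,0,0],"turn":[0,0,-4.3]},{"slide":[0,0,0],"turn":[0,0,-5]},{"slide":[0,0,0],"turn":[0,0,-3]},{"slide":[0,0,0],"turn":[0,0,0]},{"slide":[0,0,0],"turn":[0,0,0]}]' 0 60
cat > pan.py <<'E'
# pan pose expected from grasp, against rim seen from above
from h import *; from scipy.spatial.transform import Rotation as Ro
c=snap('top','top2.png'); snap('side','side2.png'); W=pts(c); s=sensors.get_state()
R=Ro.from_quat(s['tcp_rot']).as_matrix(); g=s['eef_pos']+R[:,2]*171; X=-R[:2,0]; Y=np.array([-X[1],X[0]])
d=W[...,:2]-g[:2]; a=d@X; b=d@Y; z=W[...,2]
m=(c['depth']>0)&(a>25)&(a<200)&(abs(b)<80)&(z>g[2]-5)&(z<g[2]+30)
A,B,Z=a[m],b[m],z[m]; print(m.sum(),'far',A.max().round(1),np.percentile(A,99).round(1),'lat',B.min().round(1),B.max().round(1))
k=abs(A-100)<70; print('rim z = p0+p1*a+p2*b',np.linalg.lstsq(np.c_[np.ones(len(A)),A,B],Z-g[2],rcond=None)[0].round(4))
E
python3 pan.py; python3 go.py 406.8 -2.8 117 83.8
```

```text
time_s: 5.12
eef_pos: [404.2, -3.6, 286.1]
tcp_rot: [0.188, 0.982, -0.0, -0.001]
contact_force: [1.0, 0.7, -1.2]
finger_gap: 13.6
finger_force: 60.0
time_s: 5.88
eef_pos: [405.1, -1.5, 286.6]
tcp_rot: [0.055, 0.998, -0.0, -0.001]
contact_force: [-0.2, 1.0, -1.2]
finger_gap: 13.1
finger_force: 60.0
233 far 179.0 178.8 lat -68.5 69.4
rim z = p0+p1*a+p2*b [ 1.14088e+01 -2.30000e-03  1.90000e-03]
t 5.975 grasp [405.2  -1.4 116. ] yaw 83.7 q6 -1.6 tilt [ 6.e-04 -1.e-04 -1.e+00] F [-0.4 -0.3 -1.9] gap 14.060635950217412
tool slide [-1.7 -1.2 -1. ] |xy| 2.1 turn z -0.06753832805866011
```

```bash
python3 -m jog '[{"slide":[-6,-1,0],"turn":[0,0,0]},{"slide":[-15,0,0],"turn":[0,0,0]},{"slide":[-20,0,0],"turn":[0,0,0]},{"slide":[-18,0,0],"turn":[0,0,0]},{"slide":[-11,0,0],"turn":[0,0,0]},{"slide":[-5,0,0],"turn":[0,0,0]},{"slide":[0,0,0],"turn":[0,0,0]}]' 0 60
python3 pan.py; python3 go.py 480.4 -10.9 117 83.8
```

```text
time_s: 6.85
eef_pos: [480.0, -10.4, 287.2]
tcp_rot: [0.054, 0.999, -0.0, -0.0]
contact_force: [-0.2, 1.1, -1.4]
finger_gap: 13.5
finger_force: 60.0
129 far 179.5 177.4 lat -68.4 69.5
rim z = p0+p1*a+p2*b [1.04769e+01 7.50000e-03 3.00000e-04]
t 6.95 grasp [479.6 -10.3 116.1] yaw 83.8 q6 -1.6 tilt [ 6.e-04 -0.e+00 -1.e+00] F [ 0.2  0.5 -1.2] gap 13.82620034602936
tool slide [-0.9 -0.5 -0.9] |xy| 1.0 turn z -0.027372067532297706
```

View pics/side2.png

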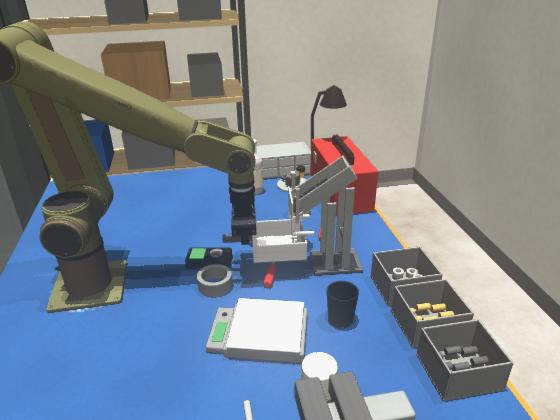

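The pan is under the mouth with its far wall below the lift bars, near (300,230). I'll raise it now.

```bash
python3 -m jog '[{"slide":[0,0,-5],"turn":[0,0,0]},{"slide":[0,0,-7],"turn":[0,0,0]},{"slide":[0,0,-7],"turn":[0,0,0]},{"slide":[0,0,-7],"turn":[0,0,0]},{"slide":[0,0,-8],"turn":[0,0,0]},{"slide":[0,0,-8],"turn":[0,0,0]},{"slide":[0,0,-7],"turn":[0,0,0]},{"slide":[0,0,-2],"turn":[0,0,0]}]' 0 60
python3 -m jog '[{"slide":[0,0,0],"turn":[0,0,0]},{"slide":[0,0,0],"turn":[0,0,0]},{"slide":[0,0,0],"turn":[0,0,0]},{"slide":[0,0,0],"turn":[0,0,0]},{"slide":[0,0,0],"turn":[0,0,0]},{"slide":[0,0,0],"turn":[0,0,0]}]' 0 60
python3 pan.py; python3 go.py 480.4 -10.9 165 83.8
python3 -c "
import cv2
a=cv2.imread('pics/side2.png')[130:290,200:380]; b=cv2.imread('pics/top2.png')[100:290,240:400]
cv2.imwrite('pics/c3.png',cv2.hconcat([cv2.resize(a,(400,356)),cv2.resize(b,(300,356))]))"
```

```text
time_s: 7.95
eef_pos: [480.1, -10.4, 338.8]
tcp_rot: [0.054, 0.999, 0.0, 0.0]
contact_force: [0.2, -0.7, -2.9]
finger_gap: 13.6
finger_force: 60.0
time_s: 8.7
eef_pos: [480.0, -10.4, 338.3]
tcp_rot: [0.054, 0.999, -0.0, -0.0]
contact_force: [-0.2, 0.4, -3.1]
finger_gap: 13.3
finger_force: 60.0
245 far 199.6 199.1 lat -68.4 69.6
rim z = p0+p1*a+p2*b [-4.3856e+00  1.2260e-01 -1.2000e-03]
t 8.8 grasp [480.  -10.4 167.3] yaw 83.8 q6 -1.6 tilt [-0.  0. -1.] F [-0.1 -0.2 -3.5] gap 13.31235516680207
tool slide [-0.4 -0.5  2.3] |xy| 0.6 turn z -0.036019866968871384
```

View pics/c3.png

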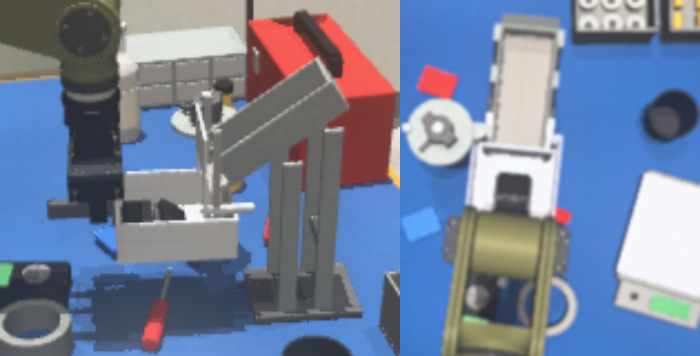

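The chute is empty and the pads lie in the pan (side crop near (150,210)). I'll lower the pan and back out.

```bash
python3 -m jog '[{"slide":[0,0,4],"turn":[0,0,0]},{"slide":[0,0,9],"turn":[0,0,0]},{"slide":[0,0,10],"turn":[0,0,0]},{"slide":[0,0,10],"turn":[0,0,0]},{"slide":[0,0,10],"turn":[0,0,0]},{"slide":[0,0,8],"turn":[0,0,0]},{"slide":[0,0,3],"turn":[0,0,0]},{"slide":[0,0,0],"turn":[0,0,0]}]' 0 60
python3 -m jog '[{"slide":[5,0,0],"turn":[0,0,0]},{"slide":[12,0,0],"turn":[0,0,0]},{"slide":[20,0,0],"turn":[0,0,0]},{"slide":[20,0,0],"turn":[0,0,0]},{"slide":[20,0,0],"turn":[0,0,0]},{"slide":[15,0,0],"turn":[0,0,0]},{"slide":[8,0,0],"turn":[0,0,0]},{"slide":[0,0,0],"turn":[0,0,0]}]' 0 60
python3 pan.py; python3 go.py 480.4 -10.9 113 83.8
python3 -c "
import cv2
a=cv2.imread('pics/side2.png')[130:290,200:380]; b=cv2.imread('pics/top2.png')[100:290,240:400]
cv2.imwrite('pics/c4.png',cv2.hconcat([cv2.resize(a,(400,356)),cv2.resize(b,(300,356))]))"
```

```text
time_s: 9.8
eef_pos: [480.0, -10.4, 284.1]
tcp_rot: [0.054, 0.999, 0.0, -0.0]
contact_force: [-0.2, 1.0, -2.1]
finger_gap: 13.8
finger_force: 60.0
time_s: 10.8
eef_pos: [380.1, 0.5, 284.4]
tcp_rot: [0.054, 0.999, -0.0, 0.0]
contact_force: [-1.6, 0.1, -2.0]
finger_gap: 13.4
finger_force: 60.0
280 far 178.5 178.3 lat -68.1 70.0
rim z = p0+p1*a+p2*b [3.277  0.0387 0.0067]
t 10.9 grasp [381.    0.4 113.6] yaw 83.8 q6 -1.6 tilt [-0.001 -0.    -1.   ] F [ 0.3  0.7 -2.6] gap 13.893636514445028
tool slide [-100.1   -0.5    0.7] |xy| 100.1 turn z -0.03480951766781004
```

View pics/c4.png

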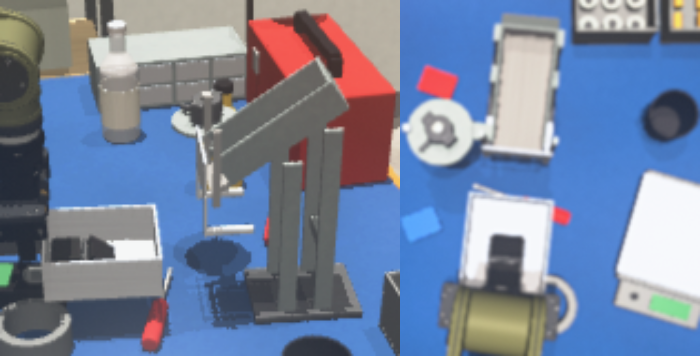

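The gate has fallen shut, and the pads lie against the handle-side wall of the pan (top crop near (505,255)).

```bash
python3 -m jog '[{"slide":[0,-8,-4],"turn":[0,0,0]},{"slide":[0,-20,-4],"turn":[0,0,2.7]},{"slide":[-1,-35,-2],"turn":[0,0,2.7]},{"slide":[-1,-45,0],"turn":[0,0,2.7]},{"slide":[-2,-45,0],"turn":[0,0,2.7]},{"slide":[0,-45,0],"turn":[0,0,0]},{"slide":[0,-40,0],"turn":[0,0,0]},{"slide":[0,-25,0],"turn":[0,0,0]}]' 0 60
python3 -m jog '[{"slide":[0,-10,0],"turn":[0,0,0]},{"slide":[0,0,0],"turn":[0,0,0]},{"slide":[0,0,0],"turn":[0,0,0]}]' 0 60
python3 go.py 398 -282.5 91 73;python3 pan.py;  python3 - <<'E'
from h import *
c=dict(np.load('side.npz'));W=pts(c)
im=c['image']
E
```

```text
time_s: 11.9
eef_pos: [322.9, -258.0, 294.8]
tcp_rot: [0.149, 0.989, -0.0, 0.0]
contact_force: [0.1, 0.8, -4.0]
finger_gap: 13.9
finger_force: 60.0
time_s: 12.28
eef_pos: [320.9, -264.6, 294.1]
tcp_rot: [0.148, 0.989, 0.0, -0.0]
contact_force: [0.4, -0.1, -3.5]
finger_gap: 13.6
finger_force: 60.0
t 12.275 grasp [ 320.9 -264.5  123.1] yaw 73.0 q6 -2.09 tilt [ 3.e-04  5.e-04 -1.e+00] F [ 0.4 -0.1 -3.5] gap 13.611226134458894
tool slide [-79.    5.3  32.1] |xy| 79.2 turn z 0.01549422404596612
383 far 178.7 178.3 lat -69.3 70.2
rim z = p0+p1*a+p2*b [1.5128 0.0438 0.0102]
```

```bash
python3 -m jog '[{"slide":[-6,1,0],"turn":[0,0,0]},{"slide":[-15,2,0],"turn":[0,0,0]},{"slide":[-20,2,0],"turn":[0,0,0]},{"slide":[-20,0,0],"turn":[0,0,0]},{"slide":[-13,0,0],"turn":[0,0,0]},{"slide":[-5,0,0],"turn":[0,0,0]},{"slide":[0,0,0],"turn":[0,0,0]},{"slide":[0,0,0],"turn":[0,0,0]}]' 0 60
cat >> pan.py <<'E'
e=((abs(B)>63)|(A>172))&(Z-g[2]>6); print('rim only',e.sum(),np.linalg.lstsq(np.c_[np.ones(e.sum()),A[e],B[e]],Z[e]-g[2],rcond=None)[0].round(4))
E
python3 pan.py;python3 go.py 398 -282.5 91 73
```

```text
time_s: 13.38
eef_pos: [397.3, -283.4, 294.1]
tcp_rot: [0.148, 0.989, 0.0, -0.0]
contact_force: [0.3, -0.1, -2.9]
finger_gap: 13.6
finger_force: 60.0
346 far 179.0 178.7 lat -68.9 71.0
rim z = p0+p1*a+p2*b [2.7838 0.0321 0.0086]
rim only 217 [ 1.15366e+01 -4.50000e-03  3.00000e-04]
t 13.475 grasp [ 397.2 -283.4  123.2] yaw 72.9 q6 -2.0 tilt [ 2.e-04  0.e+00 -1.e+00] F [-0.3 -0.7 -3.3] gap 13.43068270984867
tool slide [-0.5  1.1 32.2] |xy| 1.2 turn z -0.054212927322069504
```

```bash
python3 -m jog '[{"slide":[0,1,6],"turn":[0,0,0]},{"slide":[0,0,9],"turn":[0,0,0]},{"slide":[0,0,8],"turn":[0,0,0]},{"slide":[0,0,5],"turn":[0,0,0]},{"slide":[0,0,2],"turn":[0,0,0]},{"slide":[0,0,1],"turn":[0,0,0]},{"slide":[0,0,0],"turn":[0,0,0]},{"slide":[0,0,0],"turn":[0,0,0]}]' 0 60
python3 go.py 398 -282.5 91 73
```

```text
time_s: 14.48
eef_pos: [398.2, -282.8, 263.8]
tcp_rot: [0.148, 0.989, -0.0, 0.001]
contact_force: [-1.7, 0.4, -0.9]
finger_gap: 13.8
finger_force: 60.0
t 14.475 grasp [ 398.4 -282.9   92.8] yaw 73.0 q6 -2.0 tilt [-1.2e-03 -4.0e-04 -1.0e+00] F [-1.7  0.4 -0.9] gap 13.82186289463954
tool slide [0.5 0.3 1.8] |xy| 0.5 turn z -0.035593363185327576
```

```bash
python3 -m jog '[{"slide":[0,0,0.8],"turn":[0,0,0]},{"slide":[0,0,0.7],"turn":[0,0,0]},{"slide":[0,0,0],"turn":[0,0,0]},{"slide":[0,0,0],"turn":[0,0,0]},{"slide":[0,0,0],"turn":[0,0,0]}]' 0 60
python3 go.py 398 -282.5 91 73
```

```text
time_s: 15.1
eef_pos: [398.1, -282.8, 262.4]
tcp_rot: [0.148, 0.989, -0.0, 0.0]
contact_force: [-3.9, 1.5, 4.6]
finger_gap: 13.5
finger_force: 60.0
t 15.1 grasp [ 398.3 -283.    91.4] yaw 73.0 q6 -2.0 tilt [-1.e-03 -5.e-04 -1.e+00] F [-3.9  1.5  4.6] gap 13.493902966568031
tool slide [0.4 0.4 0.4] |xy| 0.5 turn z -0.03918666108945956
```

```bash
python3 -m jog '[{"slide":[0,0,0],"turn":[0,0,0]},{"slide":[0,0,0],"turn":[0,0,0]},{"slide":[0,0,0],"turn":[0,0,0]},{"slide":[0,0,0],"turn":[0,0,0]},{"slide":[0,0,0],"turn":[0,0,0]},{"slide":[0,0,0],"turn":[0,0,0]},{"slide":[0,0,0],"turn":[0,0,0]},{"slide":[0,0,0],"turn":[0,0,0]}]' 1 60
python3 -m jog '[{"slide":[0,0,-5],"turn":[0,0,0]},{"slide":[0,0,-15],"turn":[0,0,0]},{"slide":[0,0,-35],"turn":[0,0,0]},{"slide":[0,0,-50],"turn":[0,0,0]},{"slide":[0,0,-50],"turn":[0,0,0]},{"slide":[0,0,-45],"turn":[0,0,0]},{"slide":[0,0,-25],"turn":[0,0,0]},{"slide":[0,0,-10],"turn":[0,0,0]}]' 1
python3 - <<'E'
from h import *
from scipy.spatial.transform import Rotation as Ro
c=snap('top','top5.png');snap('side','side5.png');W=pts(c)
v=[i for i in (W[...,2]>97,W[...,2]<116,np.hypot(W[...,0]-493,W[...,1]+311)<118,c['depth']>0)]
m=np.all(v,0); P=W[m]; a=np.radians(-17);X=np.array([np.cos(a),np.sin(a)]);Y=np.array([-X[1],X[0]])
d=P[:,:2]-[493.2,-311.6]; k=d@X>-90; print(m.sum(),'x max',(d@X).max(),'y',(d@Y)[k].min(),(d@Y)[k].max(),'z',np.percentile(P[:,2],[5,50,95]))
E
python3 go.py 649 88.5 330 45
python3 -c "
import cv2
a=cv2.imread('pics/side5.png')[200:380,190:390]; b=cv2.imread('pics/top5.png')[90:280,240:440]
cv2.imwrite('pics/c5.png',cv2.hconcat([cv2.resize(a,(400,360)),cv2.resize(b,(400,360))]))"
```

```text
time_s: 16.1
eef_pos: [398.0, -282.6, 261.8]
tcp_rot: [0.148, 0.989, 0.0, 0.0]
contact_force: [0.0, 0.2, 0.7]
finger_gap: 88.5
finger_force: 0.0
time_s: 17.1
eef_pos: [397.8, -282.5, 500.1]
tcp_rot: [0.148, 0.989, -0.001, 0.002]
contact_force: [0.5, 0.6, -0.5]
finger_gap: 95.0
finger_force: 0.0
273 x max 80.39938331703388 y -69.44443660869896 70.08006613556668 z [ 98.53551147 104.43812195 109.05152733]
t 17.2 grasp [ 398.2 -282.8  327.2] yaw 73.0 q6 -2.0 tilt [-0.0022 -0.001  -1.    ] F [-0.7 -0.8 -0.4] gap 94.98794457330077
tool slide [-131.   428.5   -2.9] |xy| 448.1 turn z 27.963774772037468
```

View pics/c5.png

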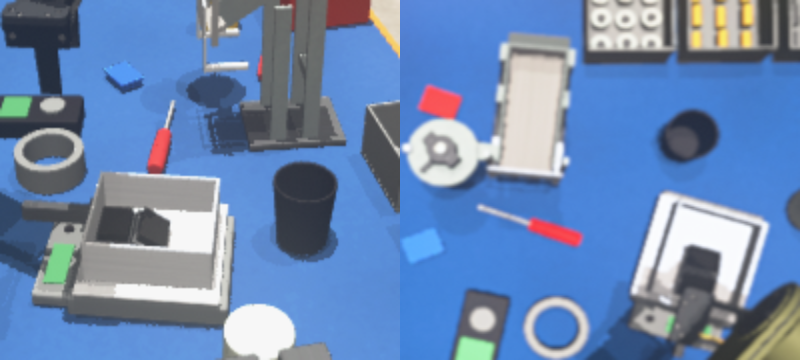

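The pan stands centred on the platform, with its rim at 104 mm against the expected 105 mm and the pads inside. I'll go to the collar by way of the open side.

```bash
python3 -m jog '[{"slide":[6,20,0],"turn":[0,0,0]},{"slide":[14,45,-5],"turn":[0,0,0]},{"slide":[17,57,-5],"turn":[0,0,0]},{"slide":[17,57,-5],"turn":[0,0,0]},{"slide":[17,57,-5],"turn":[0,0,0]},{"slide":[17,57,-5],"turn":[0,0,0]},{"slide":[14,45,-3],"turn":[0,0,0]},{"slide":[6,20,0],"turn":[0,0,0]}]' 0.76 30
python3 -m jog '[{"slide":[0,0,0],"turn":[0,0,6]},{"slide":[0,0,0],"turn":[0,0,8]},{"slide":[0,0,0],"turn":[0,0,8]},{"slide":[0,0,0],"turn":[0,0,6]},{"slide":[0,0,0],"turn":[0,0,0]}]' 0.76 30
python3 go.py 649 88.5 330 45
python3 - <<'E'
# refine collar now that the view is free
from h import *
c=snap('top','top6.png')
im=cv2.resize(c['image'][140:195,235:290],None,fx=10,fy=10,interpolation=cv2.INTER_CUBIC); W=pts(c)
v,u=np.indices(im.shape[:2]); k=(im.max(2)<150)&(im.max(2).astype(int)-im.min(2)<45)&(np.hypot(u-252,v-285)<110)
k=cv2.morphologyEx(k.astype(np.uint8),cv2.MORPH_OPEN,np.ones((31,31)))
cnt=max(cv2.findContours(k,0,1)[0],key=cv2.contourArea).reshape(-1,2)
w=np.array([ray(c,(x+.5)/10-.5+235,(y+.5)/10-.5+140,265)[:2] for x,y in cnt]); (x,y),s,a=cv2.minAreaRect(w.astype(np.float32)); print('collar',x,y,s,a)
E
```

```text
time_s: 18.2
eef_pos: [398.4, 94.2, 523.3]
tcp_rot: [0.146, 0.989, -0.0, -0.001]
contact_force: [0.6, 0.4, -0.5]
finger_gap: 72.0
finger_force: 0.0
time_s: 18.82
eef_pos: [399.0, 91.9, 523.1]
tcp_rot: [0.382, 0.924, -0.001, -0.001]
contact_force: [0.1, 0.6, -0.8]
finger_gap: 72.2
finger_force: 0.0
t 18.825 grasp [398.5  91.9 352.1] yaw 45.1 q6 -0.69 tilt [ 0.0019 -0.002  -1.    ] F [ 0.1  0.6 -0.8] gap 72.18093007058235
tool slide [-179.8  174.5   21.5] |xy| 250.5 turn z 0.08191390041992008Traceback (most recent call last):
  File "<stdin>", line 7, in <module>
ValueError: max() iterable argument is empty
```

```bash
python3 -m jog '[{"slide":[-12,12,0],"turn":[0,0,0]},{"slide":[-28,27,0],"turn":[0,0,0]},{"slide":[-35,34,0],"turn":[0,0,0]},{"slide":[-38,37,0],"turn":[0,0,0]},{"slide":[-35,34,0],"turn":[0,0,0]},{"slide":[-22,21,0],"turn":[0,0,0]},{"slide":[-9,9,0],"turn":[0,0,0]},{"slide":[0,0,0],"turn":[0,0,0]}]' 0.76 30
python3 go.py 649 88.5 259 45
```

```text
time_s: 19.88
eef_pos: [649.2, 87.8, 524.0]
tcp_rot: [0.383, 0.924, -0.0, -0.001]
contact_force: [0.1, 0.7, 0.1]
finger_gap: 72.2
finger_force: 0.0
t 19.875 grasp [648.9  87.8 353. ] yaw 45.0 q6 -0.73 tilt [ 0.0012 -0.0012 -1.    ] F [0.1 0.7 0.1] gap 72.24621419048893
tool slide [ 0.3  0.6 94. ] |xy| 0.7 turn z 0.006656969671070101
```

```bash
python3 -m jog '[{"slide":[0,0,12],"turn":[0,0,0]},{"slide":[0,0,22],"turn":[0,0,0]},{"slide":[0,0,22],"turn":[0,0,0]},{"slide":[0,0,14],"turn":[0,0,0]},{"slide":[0,0,10],"turn":[0,0,0]},{"slide":[0,0,0],"turn":[0,0,0]}]' 0.76 30
python3 go.py 649 88.5 259 45
python3 -c "
from h import *
c=snap('side','side7.png'); cv2.imwrite('pics/c7.png',cv2.resize(c['image'][100:280,200:380,::-1],None,fx=3,fy=3))"
```

```text
time_s: 20.62
eef_pos: [649.1, 87.6, 443.6]
tcp_rot: [0.383, 0.924, -0.0, -0.001]
contact_force: [0.3, -0.3, 0.2]
finger_gap: 72.6
finger_force: 0.0
t 20.625 grasp [648.9  87.6 272.6] yaw 45.0 q6 -0.73 tilt [ 0.0011 -0.0012 -1.    ] F [ 0.3 -0.3  0.2] gap 72.55052364133158
tool slide [ 0.5  0.8 13.6] |xy| 0.9 turn z -0.0358853693134904
```

View pics/c7.png

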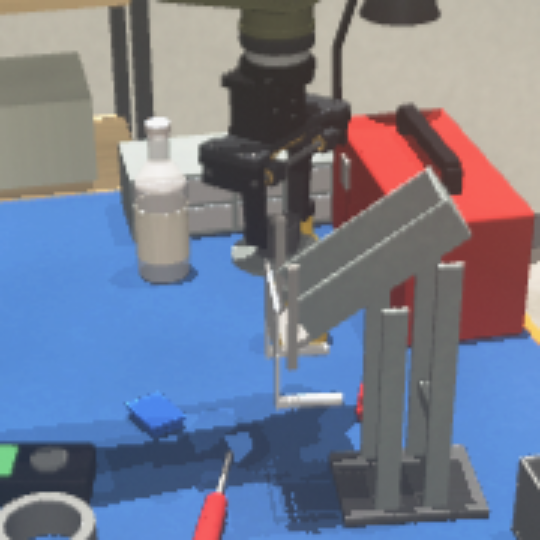

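The fingers straddle the collar at about (275,230), with no contact force and the gate post clear of the gripper body.

```bash
python3 -m jog '[{"slide":[0.4,0.7,7],"turn":[0,0,0]},{"slide":[0,0,6],"turn":[0,0,0]},{"slide":[0,0,0],"turn":[0,0,0]}]' 0.76 30
python3 -m jog '[{"slide":[0,0,0],"turn":[0,0,0]},{"slide":[0,0,0],"turn":[0,0,0]},{"slide":[0,0,0],"turn":[0,0,0]},{"slide":[0,0,0],"turn":[0,0,0]},{"slide":[0,0,0],"turn":[0,0,0]}]' 0.4 30
python3 go.py 649 88.5 259 45
```

```text
time_s: 21.05
eef_pos: [649.3, 88.5, 430.9]
tcp_rot: [0.383, 0.924, -0.0, -0.001]
contact_force: [0.2, -0.7, -0.1]
finger_gap: 72.6
finger_force: 0.0
time_s: 21.68
eef_pos: [649.8, 89.0, 432.1]
tcp_rot: [0.383, 0.924, 0.001, 0.001]
contact_force: [4.4, 2.5, -1.4]
finger_gap: 55.9
finger_force: 30.0
t 21.675 grasp [650.3  89.3 261.1] yaw 45.0 q6 -0.73 tilt [-8.0e-04  3.3e-03 -1.0e+00] F [ 4.4  2.5 -1.4] gap 55.89715530711208
tool slide [ 0.3 -1.5  2.1] |xy| 1.6 turn z -0.022961302607171774
```

```bash
python3 -m jog '[{"slide":[0,-0.7,0],"turn":[0,0,3]},{"slide":[0,0,0],"turn":[0,0,6]},{"slide":[0,0,0],"turn":[0,0,6]},{"slide":[0,0,0],"turn":[0,0,6]},{"slide":[0,0,0],"turn":[0,0,6]},{"slide":[0,0,0],"turn":[0,0,6]},{"slide":[0,0,0],"turn":[0,0,6]},{"slide":[0,0,0],"turn":[0,0,3]}]' 0.4 30
python3 go.py 649 88.5 259 -6.2; python3 -c "
from h import *; print(sensors.get_state()['torque'])"
```

```text
time_s: 22.68
eef_pos: [649.8, 88.9, 432.1]
tcp_rot: [0.689, 0.725, 0.003, 0.001]
contact_force: [7.9, 4.4, -3.8]
finger_gap: 55.8
finger_force: 30.0
t 22.675 grasp [650.7  89.5 261.1] yaw 2.9 q6 0.0 tilt [ 0.0028  0.0056 -1.    ] F [ 7.9  4.4 -3.8] gap 55.83007401019845
tool slide [-0.9 -1.8  2.1] |xy| 2.0 turn z 9.097258472441169
[ 0.62836396 -0.93556844  0.04922785]
```

```bash
python3 -m jog '[{"slide":[-0.5,-0.7,0],"turn":[0,0,4]},{"slide":[0,0,0],"turn":[0,0,3]},{"slide":[0,0,0],"turn":[0,0,2]},{"slide":[0,0,0],"turn":[0,0,0]},{"slide":[0,0,0],"turn":[0,0,0]}]' 0.4 30
python3 go.py 649 88.5 259 -6.2; python3 -c "
from h import *; print(sensors.get_state()['torque'])"
```

```text
time_s: 23.3
eef_pos: [649.5, 88.7, 432.1]
tcp_rot: [0.743, 0.67, 0.004, 0.001]
contact_force: [11.3, 6.5, -2.8]
finger_gap: 56.2
finger_force: 30.0
t 23.3 grasp [650.8  89.4 261.1] yaw -5.9 q6 0.16 tilt [ 0.0048  0.007  -1.    ] F [11.3  6.5 -2.8] gap 56.24519903763358
tool slide [-1.1 -1.7  2.1] |xy| 2.0 turn z 0.25699711046272
[ 0.91514703 -1.39828977  0.27871749]
```

The wings are in line with the chute and the turning moment has risen, which suggests the stop. I'll release, rise and look.

```bash
python3 -m jog '[{"slide":[0,0,0],"turn":[0,0,0]},{"slide":[0,0,0],"turn":[0,0,0]},{"slide":[0,0,0],"turn":[0,0,0]},{"slide":[0,0,0],"turn":[0,0,0]}]' 0.76 30
python3 -m jog '[{"slide":[0,0,-8],"turn":[0,0,0]},{"slide":[0,0,-15],"turn":[0,0,0]},{"slide":[0,0,-30],"turn":[0,0,0]},{"slide":[0,0,-40],"turn":[0,0,0]},{"slide":[0,0,-10],"turn":[0,0,0]},{"slide":[0,-35,0],"turn":[0,0,0]},{"slide":[0,-55,0],"turn":[0,0,0]},{"slide":[0,-55,0],"turn":[0,0,0]}]' 0.76 30
python3 -m jog '[{"slide":[0,-55,0],"turn":[0,0,0]},{"slide":[0,-45,0],"turn":[0,0,0]},{"slide":[0,-15,0],"turn":[0,0,0]},{"slide":[0,0,0],"turn":[0,0,0]},{"slide":[0,0,0],"turn":[0,0,0]}]' 0.76 30
python3 -c "
from h import *
c=snap('top','top8.png'); a=cv2.resize(c['image'][125:205,235:345,::-1],(440,320)); b=cv2.resize(c['image'][100:300,240:440,::-1],(320,320))
cv2.imwrite('pics/c8.png',cv2.hconcat([a,b]))"
```

```text
time_s: 23.8
eef_pos: [648.1, 87.2, 431.8]
tcp_rot: [0.743, 0.669, -0.0, -0.0]
contact_force: [-0.3, 0.2, 0.7]
finger_gap: 72.2
finger_force: 0.0
time_s: 24.8
eef_pos: [502.7, 102.7, 533.7]
tcp_rot: [0.743, 0.669, -0.001, -0.0]
contact_force: [0.2, 0.3, 0.0]
finger_gap: 72.5
finger_force: 0.0
time_s: 25.42
eef_pos: [390.6, 114.6, 534.4]
tcp_rot: [0.743, 0.669, -0.0, -0.0]
contact_force: [-0.1, -0.4, -0.5]
finger_gap: 72.1
finger_force: 0.0
```

View pics/c8.png

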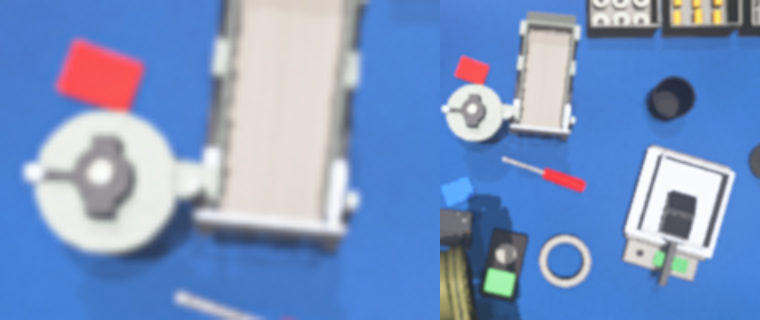

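The collar's pointer meets the white block at (35,173), its wings are in line with the chute and the gate is shut. The pan stands on the scale at (680,205) with the pads inside, so I'm handing in.

```bash
python3 -c "
from plant import robot; print(robot.hand_in())"
```

```text
the job is handed in; nothing more can be done
None
```

I handed the job in at about 25 s, and no verdict was returned: the chute is empty with pads visible in the pan (stacked, so I did not count all three), the pan stands released in the middle of the scale, the gate is shut, the collar is at its locked mark, and I saw no bystander moved.

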